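Refit the spacer, washer and locking cap on a carousel drive axle

TASK

Finish assembling the analyser's carousel drive unit: lower the spacer sleeve over the axle until it sits on the bearing, lower the thick washer onto the spacer, then fit the locking cap: turn it until its slot drops over the axle's double-D head, press it down against the hub spring, turn it clockwise (seen from above) until the head lies over the cap's closed recess, and let it spring up so that it locks. Lower the parts, do not drop them down the axle, never push on the axle or the hub with more than 35 N (the bearing would be dented), and leave the other things on the counter where they are.

Things in the scene. Friction and masses are not known exactly. Their poses are not given: they have to be found in the camera images.
- unit: Drive unit fixed to the counter on levelling feet (place, height and yaw vary): plate 130 x 210 mm, up to 145 mm from the axle, lower than the gear; origin on its upright steel axle's axis, 116 mm below the axle's tip; z up. The axle's double-D head points anywhere within 63 degrees of the unit's x, either way: this is not in the state, find it by eye or by feel. Push under 35 N.
- axle_tip (a point): Centre of the axle's tip (turns with the unit, not with the head). From it down: double-D head 8 mm high, 20 mm across its two lobes, 7 mm across the flats, its upper 4.5 mm tapered to 16 x 5.5 mm; neck 7 mm in diameter, 10 mm long; plain axle, 20 mm in diameter, top edge chamfered 1.2 mm. The axle is stiff to turn in its base (0.6 N m).
- hub: Grey gear wheel, 83 mm across, 16 mm thick, round the axle, with a ball bearing in it; origin on the axis at the top of the bearing's inner ring (28 mm across, 2 mm proud of the gear), 54 mm below the axle's tip: the spacer's seat. It rides on a spring: yields from 5 N, sinks 1 mm per further 2 N, stops at 8 mm (21 N). Push under 35 N.
- spacer_center (a point): Centre of the spacer: plain steel sleeve, outside 30 mm, bore 21 mm, 25 mm high, standing upright on the 2 mm thick rubber mat (either end up is right). Goes on first.
- spacer: The same spacer; origin 12.5 mm under its centre, z along its axis.
- washer_center (a point): Centre of the thick steel washer: outside 40 mm, bore 21 mm, 8 mm thick, lying flat on the 2 mm thick mat (either face up is right). Goes on top of the spacer.
- washer: The same washer; origin 4 mm under its centre.
- cap_center (a point): Centre of the round knurled aluminium locking cap, 46 mm across, 18 mm high, lying right way up on the mat; z up, x along its slot. Lower 10 mm: bore 21 mm for the axle. Upper 8 mm: through slot 21 x 9.5 mm along x, for the axle's head (either way round; drops on within about 7 degrees). Its top also has a recess, 21 x 11.5 mm, 2.5 mm deep, not through, 75 degrees counter-clockwise of the slot.
- cap: The same cap; origin under it, 9 mm below its centre. Its centre, below axle_tip: about 1 mm when it rests on the head with the slot across it; 12 mm on the stack with the head through the slot; 17 mm or more when pressed (about 15 N, hub sunk 5 mm) so that the head clears its top and it can turn 75 degrees clockwise; 14.5 mm when let go, locked in the recess.
- old_bearing_center (a point): Centre of a removed ball bearing (42 mm across, 12 mm high, bore 20 mm), lying on the mat among the parts; leave alone.
- bush: Slim steel bush (22 mm across, bore 12 mm, 40 mm high) standing on the counter; too narrow for this axle; leave alone. Origin under its centre.
- screwdriver: Black-handled screwdriver, 190 mm long, lying; leave alone.
- hex_key: L-shaped dark hex key, 95 mm long, lying; leave alone.
- grease_jar: White jar with a black lid, 56 mm across, 55 mm high; leave alone.
- alcohol: Clear bottle with white cap, 68 mm across, 170 mm high; leave alone.
- pen: Grey marker pen with black cap, 135 mm long, lying; leave alone.
There are look-alikes about, which are no part of the job. Leave any brown or green look-alike of the cap alone.

How it is judged (in metres and radians):
On the way, in this order (a step that is already met when the one before it is completed fails the run):
1. the spacer sits on the bearing (horizontal distance between spacer_center and hub below 0.003 m and z of spacer_center in the frame of hub between 0.01 and 0.0145 m and angle between the z axis of spacer_center and the z axis of hub, either way round below 0.12 rad), for 0.2 s.
2. the washer lies on the seated spacer (horizontal distance between washer_center and hub below 0.003 m and z of washer_center in the frame of hub between 0.0265 and 0.031 m and z of spacer_center in the frame of hub below 0.0145 m and angle between the z axis of washer_center and the z axis of hub, either way round below 0.12 rad), for 0.2 s.
At the end, for the whole second after the job is handed in: Spacer on the bearing and washer on the spacer, within 3 mm of the axis and 2 mm of seated height; cap at rest, level, within 3 mm of the axis, locked: its centre 14.5 mm (+-1.5) below the axle's tip and the hub held at least 1.2 mm down against its spring (horizontal distance between each of spacer_center, washer_center and hub below 0.003 m and z of spacer_center in the frame of hub between 0.01 and 0.0145 m and z of washer_center in the frame of hub between 0.0265 and 0.031 m and horizontal distance between cap_center and axle_tip below 0.003 m and z of cap_center in the frame of axle_tip between -0.016 and -0.013 m and angle between cap_center's own z axis and vertical below 0.12 rad and linear speed of cap below 0.02 m/s and z of hub in the frame of axle_tip below -0.0552 m); the robot touches nothing.
It fails at once if more than 35 N on the hub and its bearing (contact force between hub and anything else above 35 N).
It fails at once if more than 35 N on the drive unit (contact force between unit and anything else above 35 N).
It fails at once if the spacer or the washer was dropped down the axle (over 0.45 m/s) ((horizontal distance between spacer_center and hub below 0.006 m and z of spacer_center in the frame of hub below 0.055 m and linear speed of spacer above 0.45 m/s) or (horizontal distance between washer_center and hub below 0.006 m and z of washer_center in the frame of hub below 0.055 m and linear speed of washer above 0.45 m/s)).
It fails at once if another thing on the counter was moved more than 20 mm (distance of any of old_bearing_center, bush, screwdriver, hex_key, grease_jar, alcohol, pen from where it was at the start of the episode above 0.02 m).
It also fails if it takes over 72 s, if anything falls off the work surface, if the arm or the gripper's body presses on something with over 40 N, if the wrist force passes 120 N, or if a joint passes its speed limit or range.

ROBOT

A 7-joint arm with a two-finger parallel gripper is mounted at the origin on the work surface. World frame = base frame: x ahead of the robot, y to its left, z up, the work surface at z = 0. Lengths are in m, angles in degrees, forces in N, time in s.
With the tool pointing down it reaches from about 0.425 to 0.875 m from the base axis. Payload 4.7 kg.
Tool frame: the origin (TCP) lies midway between the tips of the shut fingers; the grasp point (between the pads) lies 19 mm behind it; z points along the fingers, y is the line along which they close (so a half turn about z gives the same grasp; the last joint's range is limited). The gripper opens to 87 mm and grips with 3 to 60 N. Pads are 19 mm wide; open, the fingers measure 117 mm over their backs; the gripper's body (75 mm by 190 mm) begins 51 mm behind the grasp point.
Start: joints at [-67.26, 18.392, -4.016, 83.108, 1.295, 78.541, -3.26], TCP at [0.243, 0.603, 0.223] pointing down, gripper open.
Joint ranges: [-163.93, 163.93], [-17.29, 119.83], [-79.2, 71.16], [3.27, 140.29], [-89.18, 269.18], [5.43, 117.66], [-154.24, 154.24]. Speed limits (degrees/s): [147.25, 147.25, 180, 180, 180, 180, 180].

INTERFACE

Orientations are given as a 3x3 rotation matrix whose columns are the frame's x, y, z axes.
In Python, from plant import env gives the robot as it stands. The module is installed in compiled form; this text tells all that it offers.
- The arm moves only by the tool carry_out, never from a script. Its argument "plan" is a list that holds one entry, the list of rows, each a list of 5 numbers: the closure, from 0 (fully open) to 1 (shut), then the shift along the world's x, y, z in mm, then the turn about the world's z in rad. A call has 1 to 20 rows; each row is the pose to reach, as a shift and turn from the pose commanded when the call began; what a row does not reach only later rows make up. A row lasts 1/8 s, in which the tool goes at most 62.5 mm and 10.7 degrees, less where a joint would pass 70% of its speed; a pose out of reach is approached as far as the arm can. A call with a gripper value outside its range is refused whole. The fingers move at their own pace and stop on an object; "force" is the grip in N (left out, the last holds). Time passes only in rows, so rows that repeat a pose let the fingers close. It gives the time, the measured TCP pose, the force, the opening and the grip force at its end, in the units of the state.
- env.read_state(): the state, without advancing time (a new reading comes with each control period).
- env.capture(name): name is "scene" or "top"; returns a dict with "color" (400x640x3 uint8, red, green, blue), "depth" (400x640 float32, m along the optical axis (not along the pixel's ray), 0 where there is no reading), "intrinsics" (3x3 intrinsics, pixels), "k1" (the pictures are not rectified: a ray, as slopes to the right and down, at radius r is drawn at 1 + k1 r^2 times it, then the intrinsics apply), "rvec" (rotation vector, rad) and "tvec" (3), from world to camera coordinates, as OpenCV has them. Camera axes: x right, y down, z forward; pixel columns grow to the right and rows downward; lengths in m; the calibration is good to about 2 mm. A picture is of the moment at which its call begins.
- env.close_job(): hands the job in; it is judged then, once.
The state is a dict: "time_s": time; "qpos": joint angles; "dq": joint speeds; "effort": joint torques, N m; "position": TCP position; "ee_rot": TCP orientation; "force": force on the tool from outside, world axes, zero at the start; "ft_torque": the same for the moment, N m; "grip_width": finger opening in m; "gripper_force": force on a finger pad.
Only numpy, scipy, OpenCV 4.12 (cv2) and the standard library are available. Lean on these libraries where they do the work, as an engineer would, in place of code of your own. Each camera call takes 0.05 s, during which the arm holds its last target. There are 200 camera calls.

## Working session

There is one attempt and no reset: what is moved stays moved. The work goes in short steps, Python scripts to look and compute and a tool call to move; the robot and the scene stay as the last step left them, time stands still between calls to the robot, and variables do not carry over. Pictures are saved under pics/ and viewed, at most 10 in all, crops included, and the job is handed in when it is done.

Besides the shell and the picture viewer there is one more tool, called as a command line: name --argument value ..., lists and objects as JSON in quotes. carry_out: Moves the arm, as the interface text tells. Its arguments: {"type":"object","properties":{"plan":{"type":"array"},"force":{"type":"number"}},"required":["plan"]}

```bash
mkdir -p pics
cat > h.py <<'E'
import numpy as np, cv2
from plant import env
def cap(n):
    c=env.capture(n); np.savez(''+n+'.npz',**{k:np.asarray(v) for k,v in c.items()}); return c
def load(n): return dict(np.load(''+n+'.npz'))
def save(name,img): cv2.imwrite('pics/'+name,cv2.cvtColor(np.ascontiguousarray(img),cv2.COLOR_RGB2BGR))
def crop(c,u0,v0,u1,v1,f): return cv2.resize(c['color'][v0:v1,u0:u1],None,fx=f,fy=f,interpolation=cv2.INTER_CUBIC)
def ray(c,u,v):
    K=c['intrinsics'];k=float(c['k1'])
    d=cv2.undistortPoints(np.array([[[u,v]]],float),K,np.array([k,0,0,0,0.]))[0,0]
    R=cv2.Rodrigues(np.asarray(c['rvec'],float))[0];t=np.asarray(c['tvec'],float).ravel()
    return -R.T@t, R.T@np.array([d[0],d[1],1.])
def atz(c,u,v,z):
    o,d=ray(c,u,v); return o+d*(z-o[2])/d[2]
def atd(c,u,v):
    o,d=ray(c,u,v); return o+d*float(c['depth'][int(round(v)),int(round(u))])
def proj(c,p):
    return cv2.projectPoints(np.array([p],float),np.asarray(c['rvec'],float),np.asarray(c['tvec'],float),np.asarray(c['intrinsics'],float),np.array([float(c['k1']),0,0,0,0.]))[0][0,0]
def xyz(c):
    K=c['intrinsics'];h,w=c['depth'].shape
    g=np.stack(np.meshgrid(np.arange(w),np.arange(h)),-1).reshape(-1,1,2).astype(float)
    d=cv2.undistortPoints(g,K,np.array([float(c['k1']),0,0,0,0.]))[:,0]
    R=cv2.Rodrigues(np.asarray(c['rvec'],float))[0];t=np.asarray(c['tvec'],float).ravel()
    D=c['depth'].reshape(-1,1)
    P=(np.c_[d,np.ones(len(d))]*D-t)@R
    P[D[:,0]==0]=np.nan
    return P.reshape(h,w,3)
E
python3 - <<'E'
from h import *
for n in('scene','top'):
    c=cap(n); save(n+'0.png',c['color']); print(n,c['intrinsics'].tolist(),c['k1'],ray(c,320,200))
s=env.read_state(); print({k:np.round(v,3).tolist() for k,v in s.items()})
E
```

```text
scene [[391.12008901429766, 0.0, 322.5537304340259], [0.0, 391.12008901429766, 196.6842954501214], [0.0, 0.0, 1.0]] -0.07969494327988035 (array([ 1.11835056, -0.62461198,  1.07169837]), array([-0.41854013,  0.48232195, -0.76961302]))
top [[509.7080230986808, 0.0, 329.7897601106921], [0.0, 509.7080230986808, 193.15251145046665], [0.0, 0.0, 1.0]] 0.0579192054126004 (array([ 0.49448746, -0.03961323,  1.35977301]), array([ 0.06057176,  0.03725757, -0.99774359]))
{'time_s': 0.1, 'qpos': [-67.257, 18.435, -4.015, 83.166, 1.293, 78.541, -3.261], 'dq': [0.047, -0.061, -0.01, -0.261, -0.088, 0.133, 0.015], 'effort': [-0.001, -49.257, -0.406, -31.34, -0.064, 0.039, 0.0], 'position': [0.243, 0.602, 0.222], 'ee_rot': [[-0.928, 0.374, -0.001], [0.374, 0.928, -0.002], [-0.0, -0.002, -1.0]], 'force': [-0.693, 0.247, 0.677], 'ft_torque': [0.031, 0.095, -0.018], 'gripper_force': 0.0, 'grip_width': 0.087}
```

View pics/scene0.png

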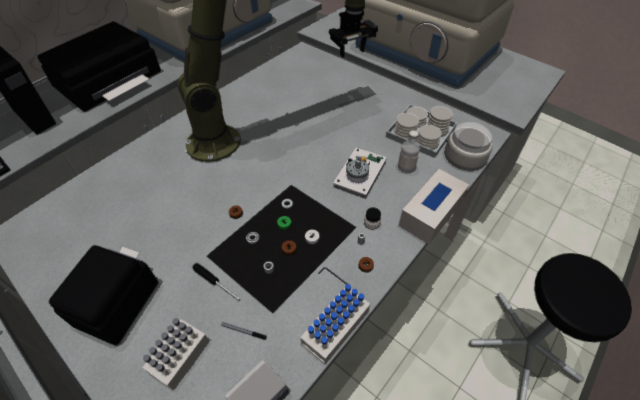

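View pics/top0.png

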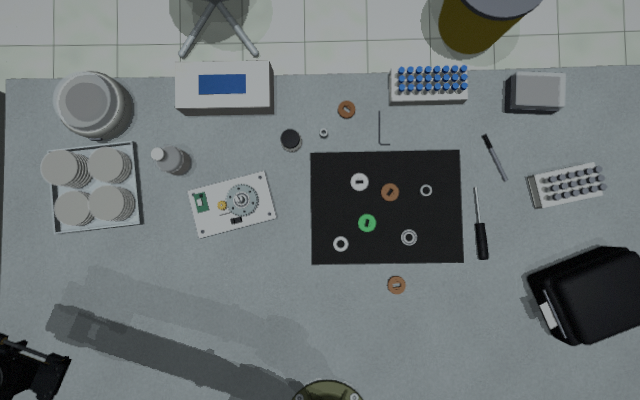

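Top view, candidates: cap: white (359,182), with brown (390,192), green (367,223), brown (346,109) and brown (396,285) as look-alikes. Washer: ring (341,243) or (409,237), one of which is the old bearing. Spacer: (426,190), with the bush at (323,132). I'll check these in one crop.

Run:
```python
from h import *
c=load('top')
a=crop(c,325,165,445,260,5); b=crop(c,200,170,280,240,5)
s=load('scene')
d=crop(s,335,145,385,195,4)
W=np.zeros((475+0,600+200,3),np.uint8); 
W[:475,:600]=a; W[:200,600:800]=d
e=crop(s,235,190,330,280,2); W[210:210+180,605:605+190]=e
save('crop1.png',W)
save('unit1.png',crop(c,205,170,275,230,10))
for n,q in (('top',[(359,182),(341,243),(409,237),(426,190),(390,192),(240,200),(323,132),(440,255),(262,225)]),('scene',[(312,236),(287,203),(252,238),(268,267),(358,165)])):
    c=load(n)
    for u,v in q: print(n,u,v,np.round(atd(c,u,v),4))
```

```text
top 359 182 [ 0.6232 -0.0939  0.0026]
top 341 243 [ 0.4618 -0.0428  0.0027]
top 409 237 [ 0.4748 -0.2225  0.0035]
top 426 190 [ 0.5987 -0.2717 -0.001 ]
top 390 192 [ 0.5954 -0.1764 -0.0043]
top 240 200 [0.5741 0.2046 0.1065]
top 323 132 [ 7.579e-01 -2.000e-04  1.390e-02]
top 440 255 [ 0.4264 -0.3029 -0.0016]
top 262 225 [0.513  0.1665 0.0027]
scene 312 236 [ 6.155e-01 -8.820e-02  5.000e-04]
scene 287 203 [ 0.4555 -0.0391  0.0012]
scene 252 238 [ 0.4704 -0.2227  0.0031]
scene 268 267 [ 0.5881 -0.2657  0.0027]
scene 358 165 [0.5809 0.2032 0.0849]
```

View pics/crop1.png

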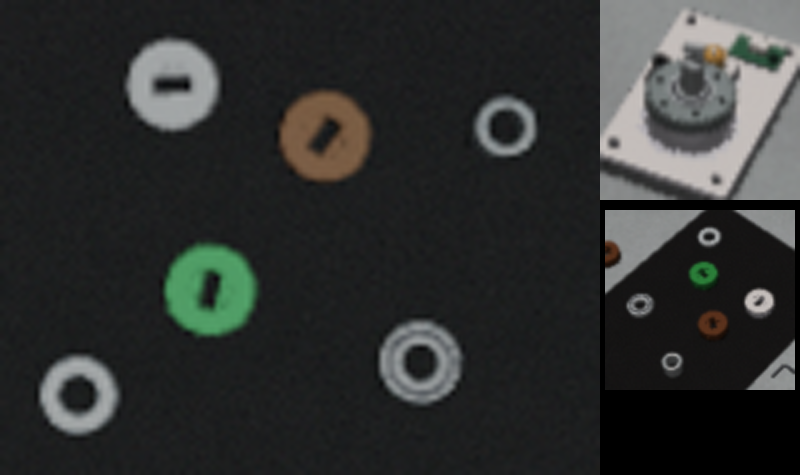

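View pics/unit1.png

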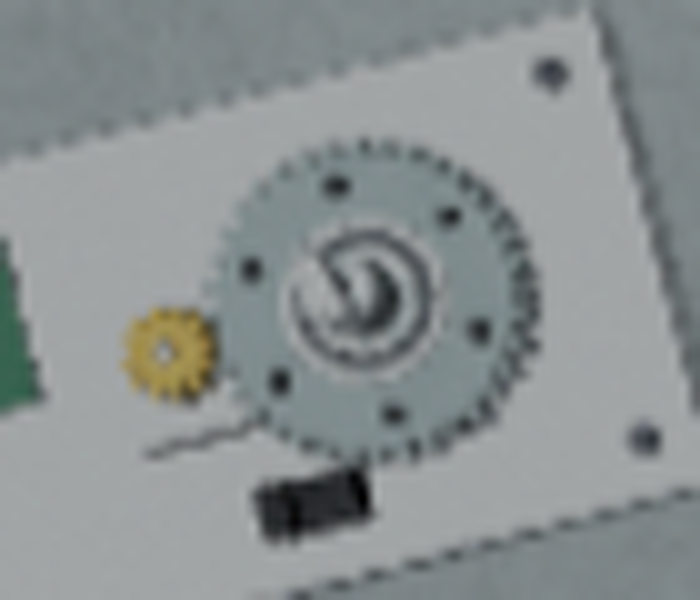

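Crop1 (5x, offset 325,165) shows the white cap at top px (359.5,182) with its slot nearly horizontal. The plain washer is at (340.8,244), the spacer at (426,190), and the old bearing (concentric rings) at (409,237). The unit crop shows the gear centre at about (242,200), with the head above it leaning left.

```bash
cat > m.py <<'E'
from h import *
def blob(n,u,v,r,z,lo):
    c=load(n); g=c['color'].astype(int).sum(2)/3
    m=np.zeros(g.shape,np.uint8); m[v-r:v+r+1,u-r:u+r+1]=(g[v-r:v+r+1,u-r:u+r+1]>lo)
    cs,_=cv2.findContours(m,cv2.RETR_EXTERNAL,cv2.CHAIN_APPROX_NONE); k=max(cs,key=cv2.contourArea)
    e=cv2.fitEllipse(k); return e,atz(c,e[0][0],e[0][1],z)
E
python3 - <<'E'
from m import *
for nm,z,t,s in(('cap',.020,(359,182),(312,236)),('washer',.010,(341,243),(287,203)),('spacer',.027,(426,190),(268,267))):
    for n,q in(('top',t),('scene',s)):
        e,p=blob(n,*q,13,z,80); print(nm,n,np.round(e[0],1),np.round(e[1],1),np.round(p,4))
# slot axis
c=load('top'); g=c['color'].astype(float).mean(2)[174:191,350:369]; 
yy,xx=np.mgrid[174:191,350:369]; w=np.clip(110-g,0,None)*(np.hypot(xx-359.6,yy-182)<6)
mu=[np.average(a,weights=w) for a in(xx,yy)]; C=np.cov(np.stack([xx.ravel(),yy.ravel()]),aweights=w.ravel()); E=np.linalg.eigh(C)
v=E[1][:,1]; p=atz(c,mu[0]+5*v[0],mu[1]+5*v[1],.02)-atz(c,mu[0]-5*v[0],mu[1]-5*v[1],.02); print('slot',mu,v,E[0],np.degrees(np.arctan2(p[1],p[0])),atz(c,*mu,.02))
for n in('top','scene'):
    P=xyz(load(n)); 
    near=np.hypot(P[...,0]-.575,P[...,1]-.20)<.2
    z=P[...,2]; print(n,[(round(a,3),int(((z>a)&(z<a+.004)&near).sum())) for a in np.arange(.0,.16,.004)])
    for lo in(.085,.10,.11):
        m=near&(z>lo)&(np.hypot(P[...,0]-.575,P[...,1]-.20)<.05); q=P[m]; print(lo,len(q),np.round(np.median(q,0),4) if len(q) else '',np.round(q[:,2].max(),4) if len(q) else '', np.round(np.argwhere(m).mean(0),1))
for u,v in((165,155),(173,160)): print('bottle',np.round(atd(load('top'),u,v),3))
print('jar',np.round(atd(load('top'),290,139),3))
E
```

```text
cap top [359.1 181.4] [17.4 17.6] [ 0.6231 -0.0934  0.02  ]
cap scene [311.7 235.5] [12.4 14. ] [ 0.6226 -0.0971  0.02  ]
washer top [340.3 243.5] [14.5 15. ] [ 0.4606 -0.041   0.01  ]
washer scene [286.9 202.9] [ 8.5 10.6] [ 0.4603 -0.0439  0.01  ]
spacer top [425.7 189.9] [10.8 11.3] [ 0.597  -0.2663  0.027 ]
spacer scene [267.9 265.3] [7.8 9.4] [ 0.5958 -0.2699  0.027 ]
slot [np.float64(359.0768641470889), np.float64(181.4108784473953)] [-0.99778431  0.06653174] [0.56063008 4.07773868] 92.75778537924393 [ 0.62307408 -0.09343343  0.02      ]
top [(np.float64(0.0), 5080), (np.float64(0.004), 778), (np.float64(0.008), 32), (np.float64(0.012), 19), (np.float64(0.016), 79), (np.float64(0.02), 728), (np.float64(0.024), 1427), (np.float64(0.028), 578), (np.float64(0.032), 104), (np.float64(0.036), 36), (np.float64(0.04), 44), (np.float64(0.044), 82), (np.float64(0.048), 124), (np.float64(0.052), 134), (np.float64(0.056), 74), (np.float64(0.06), 92), (np.float64(0.064), 366), (np.float64(0.068), 318), (np.float64(0.072), 52), (np.float64(0.076), 19), (np.float64(0.08), 20), (np.float64(0.
[... 1135 characters left out ...]
3), (np.float64(0.084), 11), (np.float64(0.088), 11), (np.float64(0.092), 18), (np.float64(0.096), 15), (np.float64(0.1), 12), (np.float64(0.104), 20), (np.float64(0.108), 18), (np.float64(0.112), 18), (np.float64(0.116), 14), (np.float64(0.12), 14), (np.float64(0.124), 18), (np.float64(0.128), 4), (np.float64(0.132), 3), (np.float64(0.136), 0), (np.float64(0.14), 1), (np.float64(0.144), 1), (np.float64(0.148), 0), (np.float64(0.152), 1), (np.float64(0.156), 1)]
0.085 54 [0.5791 0.2031 0.1053] 0.1256 [160.3 357.9]
0.1 36 [0.5781 0.205  0.1089] 0.1256 [158.7 358.2]
0.11 18 [0.5769 0.2054 0.1216] 0.1256 [156.9 358.2]
bottle [0.682 0.374 0.154]
bottle [0.674 0.365 0.122]
jar [0.734 0.085 0.052]
```

carry_out --plan '[[[0.3, 354, -870, -80, 0], [0.3, 354, -870, -80, 0], [0.3, 354, -870, -80, 0], [0.3, 354, -870, -80, 0], [0.3, 354, -870, -80, 0], [0.3, 354, -870, -80, 0], [0.3, 354, -870, -80, 0], [0.3, 354, -870, -80, 0], [0.3, 354, -870, -80, 0], [0.3, 354, -870, -80, 0], [0.3, 354, -870, -80, 0], [0.3, 354, -870, -80, 0], [0.3, 354, -870, -80, 0], [0.3, 354, -870, -80, 0], [0.3, 354, -870, -80, 0], [0.3, 354, -870, -80, 0], [0.3, 354, -870, -80, 0], [0.3, 354, -870, -80, 0], [0.3, 354, -870, -80, 0], [0.3, 354, -870, -80, 0]]]' --force 5

```text
time_s: 2.6
position: [0.5971, -0.2658, 0.1431]
ee_rot: [[-0.928, 0.372, 0.001], [0.372, 0.928, 0.001], [-0.001, 0.001, -1.0]]
force: [0.4, 0.0, -0.4]
grip_width: 0.0613
gripper_force: 0.0
```

Run:
```python
from h import *
c=load('top')
for n,u,v,z in(('top',240.9,199.3,.0695),('top',237.2,198.6,.1235),('scene',358.2,156.9,.1235)): print(n,np.round(atz(load(n),u,v,z),4))
save('head.png',np.hstack([cv2.resize(c['color'][188:212,226:254],None,fx=14,fy=14,interpolation=cv2.INTER_CUBIC),cv2.resize(load('scene')['color'][145:169,344:372],None,fx=14,fy=14,interpolation=cv2.INTER_CUBIC)]))
s=env.read_state(); print(s['time_s'],s['position'],s['qpos'],np.degrees(np.arctan2(s['ee_rot'][1][1],s['ee_rot'][0][1])),s['force'])
```

```text
top [0.5782 0.2095 0.0695]
top [0.5766 0.2081 0.1235]
scene [0.5788 0.203  0.1235]
2.6 [ 0.5971139  -0.26582467  0.1430901 ] [ -8.01977986  24.8771493   38.96057041  89.64132354 -16.28741047
  71.22534369 101.77061983] 68.1626706840902 [ 0.38766797  0.0171175  -0.407229  ]
```

View pics/head.png

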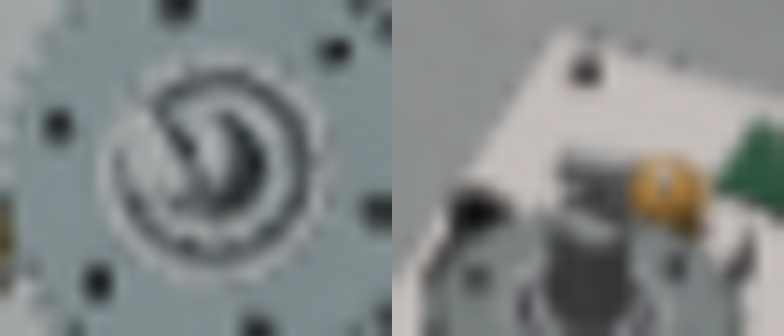

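Left crop (14x, offset 226,188): the head is the light bar from (125,125) to (190,210), centred near (160,168). That gives a world angle of about 33°. Now I'll descend and centre the gripper on the spacer.

carry_out --plan '[[[0.3, 0, -1, -60, 0], [0.3, 0, -1, -110, 0], [0.3, 0, -1, -130, 0], [0.3, 0, -1, -137, 0], [0.3, 0, -1, -137, 0], [1, 0, -1, -137, 0], [1, 0, -1, -137, 0], [1, 0, -1, -137, 0], [1, 0, -1, -137, 0], [1, 0, -1, -137, 0]]]' --force 5

```text
time_s: 3.85
position: [0.5969, -0.2681, 0.0059]
ee_rot: [[-0.928, 0.373, 0.0], [0.373, 0.928, -0.0], [-0.0, 0.0, -1.0]]
force: [-0.2, -0.1, 2.9]
grip_width: 0.0293
gripper_force: 5.0
```

```bash
cat > st.py <<'E'
from h import *
s=env.read_state(); print(round(s['time_s'],2),np.round(s['position'],4),'yaw',round(float(np.degrees(np.arctan2(s['ee_rot'][1][1],s['ee_rot'][0][1]))),1),'F',np.round(s['force'],1),'w',round(float(s['grip_width']),4),'gf',np.round(s['gripper_force'],1),'q7',np.round(s['qpos'][6],1),'T',np.round(s['ft_torque'],2))
E
python3 st.py; python3 st.py
```

```text
3.85 [ 0.5969 -0.2681  0.0059] yaw 68.1 F [-0.2 -0.1  2.9] w 0.0293 gf 5.0 q7 105.7 T [ 0.04  0.07 -0.03]
3.85 [ 0.5969 -0.2681  0.0059] yaw 68.1 F [-0.2 -0.1  2.9] w 0.0293 gf 5.0 q7 105.7 T [ 0.04  0.07 -0.03]
```

carry_out --plan '[[[0.4, 0, 0, 0, 0], [0.4, 0, 0, 0, 0], [0.4, 0, 0, 0, -1.57], [0.4, 0, 0, 0, -1.57], [0.4, 0, 0, 0, -1.57], [0.4, 0, 0, 0, -1.57], [0.4, 0, 0, 0, -1.57], [0.4, 0, 0, 0, -1.57], [0.4, 0, 0, 0, -1.57], [0.4, 0, 0, 0, -1.57], [0.4, 0, 0, 0, -1.57], [0.4, 0, 0, 0, -1.57], [1, 0, 0, 0, -1.57], [1, 0, 0, 0, -1.57], [1, 0, 0, 0, -1.57], [1, 0, 0, 0, -1.57]]]' --force 5

```text
time_s: 5.85
position: [0.5968, -0.268, 0.0057]
ee_rot: [[0.373, 0.928, 0.0], [0.928, -0.373, 0.0], [0.0, 0.0, -1.0]]
force: [-0.8, 0.3, 0.1]
grip_width: 0.0294
gripper_force: 5.0
```

```bash
python3 st.py
python3 - <<'E'
from m import *
c=cap('scene'); t=cap('top')
save('grip.png',np.hstack([crop(c,235,220,305,290,5),crop(t,395,160,465,230,5)]))
E
```

```text
5.85 [ 0.5968 -0.268   0.0057] yaw -21.9 F [-0.8  0.3  0.1] w 0.0294 gf 5.0 q7 25.8 T [-0.09  0.16  0.04]
```

carry_out --plan '[[[1, 0, 0, 0, -0.0], [1, 0, 0, 0, 0], [1, 0, 0, 60, 0], [1, 0, 0, 120, 0], [1, 0, 40, 155, 0], [1, -20, 473, 155, 0], [1, -20, 473, 155, 0], [1, -20, 473, 155, 0], [1, -20, 473, 155, 0], [1, -20, 473, 155, 0], [1, -20, 473, 155, 0], [1, -20, 473, 155, 0], [1, -20, 473, 155, 0], [1, -20, 473, 155, 0], [1, -20, 473, 150, 0], [1, -20, 473, 140, 0], [1, -20, 473, 135, 0], [1, -20, 473, 135, 0]]]' --force 20

```text
time_s: 8.2
position: [0.5765, 0.2045, 0.1399]
ee_rot: [[0.373, 0.928, -0.001], [0.928, -0.373, -0.001], [-0.001, -0.001, -1.0]]
force: [0.4, 0.1, -0.3]
grip_width: 0.0287
gripper_force: 20.2
```

```bash
python3 st.py
python3 - <<'E'
from m import *
c=cap('scene'); t=cap('top')
save('near.png',np.hstack([crop(c,325,130,385,190,6),crop(t,205,165,265,225,6)]))
E
```

```text
8.2 [0.5765 0.2045 0.1399] yaw -21.9 F [ 0.4  0.1 -0.3] w 0.0287 gf 20.2 q7 -24.1 T [-0.07  0.07  0.02]
```

View pics/near.png

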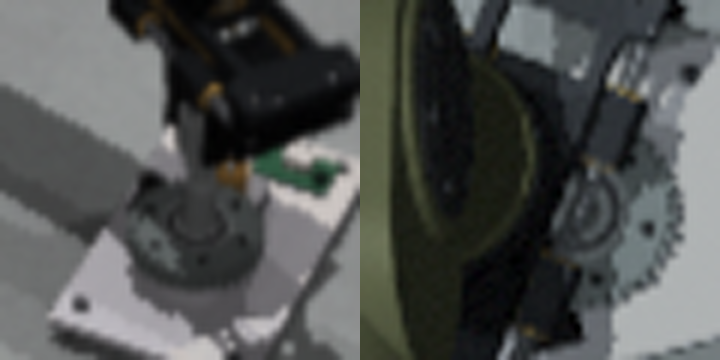

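Run:
```python
from m import *
t=load('top'); c=load('scene')
p=proj(t,(.5765,.2045,.161)); q=proj(c,(.5765,.2045,.161)); qb=proj(c,(.5765,.2045,.136))
print(p,q,qb, (p-[205,165]+.5)*6+[360,0],(q-[325,130]+.5)*6,(qb-[325,130]+.5)*6)
save('near2.png',np.hstack([cv2.resize(t['color'][186:214,228:258],None,fx=13,fy=13,interpolation=cv2.INTER_CUBIC),cv2.resize(c['color'][142:170,343:373],None,fx=13,fy=13,interpolation=cv2.INTER_CUBIC)]))
```

```text
[235.53696022 197.62202701] [358.63075177 148.42868374] [358.16172531 153.76711171] [546.2217613  198.73216204] [204.78451059 113.57210244] [201.97035184 145.60267027]
```

View pics/near2.png

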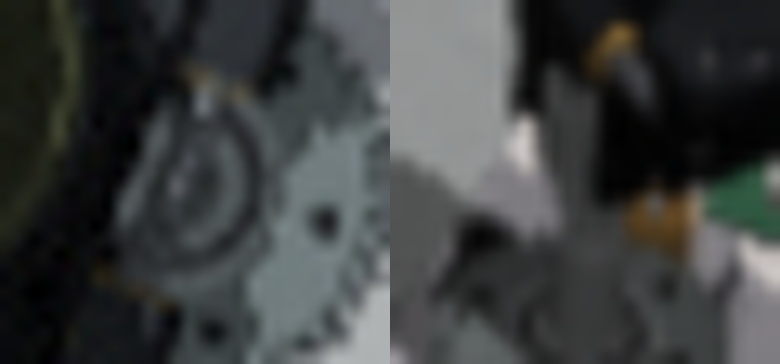

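The top view is mostly hidden by the wrist, and the right crop shows the spacer behind the finger, close above the axle. I'll continue by feel.

carry_out --plan '[[[1, 0, 0, -8, 0], [1, 0, 0, -10, 0], [1, 0, 0, -11, 0], [1, 0, 0, -12, 0], [1, 0, 0, -13, 0], [1, 0, 0, -14, 0], [1, 0, 0, -14, 0]]]'

```text
time_s: 9.18
position: [0.5768, 0.205, 0.1265]
ee_rot: [[0.373, 0.928, -0.0], [0.928, -0.373, -0.0], [-0.0, 0.0, -1.0]]
force: [-0.9, 0.1, -1.0]
grip_width: 0.0288
gripper_force: 20.2
```

```bash
python3 st.py
```

```text
9.18 [0.5768 0.205  0.1265] yaw -21.9 F [-0.9  0.1 -1. ] w 0.0288 gf 20.2 q7 -23.6 T [-0.12  0.07  0.02]
```

carry_out --plan '[[[1, 0, 0, -1, 0], [1, 0, 0, -2, 0], [1, 0, 0, -3, 0], [1, 0, 0, -3, 0]]]'

```text
time_s: 9.68
position: [0.5769, 0.2052, 0.1236]
ee_rot: [[0.373, 0.928, 0.0], [0.928, -0.373, 0.0], [0.0, 0.0, -1.0]]
force: [-0.5, 0.4, -0.3]
grip_width: 0.0287
gripper_force: 20.2
```

```bash
python3 st.py
```

```text
9.68 [0.5769 0.2052 0.1236] yaw -21.9 F [-0.5  0.4 -0.3] w 0.0287 gf 20.2 q7 -23.4 T [0.02 0.01 0.02]
```

carry_out --plan '[[[1, 0, 0, -1, 0], [1, 0, 0, -2, 0], [1, 0, 0, -3, 0], [1, 0, 0, -3, 0]]]'

```text
time_s: 10.18
position: [0.577, 0.2055, 0.1206]
ee_rot: [[0.373, 0.928, 0.0], [0.928, -0.373, 0.0], [0.001, 0.0, -1.0]]
force: [0.7, 2.3, -0.1]
grip_width: 0.0287
gripper_force: 20.2
```

```bash
python3 st.py
```

```text
10.18 [0.577  0.2055 0.1206] yaw -21.9 F [ 0.7  2.3 -0.1] w 0.0287 gf 20.2 q7 -23.3 T [ 0.34 -0.23  0.03]
```

carry_out --plan '[[[1, 0.3, 0.8, 0, 0], [1, 0.3, 0.8, -1, 0], [1, 0.3, 0.8, -2, 0], [1, 0.3, 0.8, -3, 0], [1, 0.3, 0.8, -3, 0]]]'

```text
time_s: 10.8
position: [0.577, 0.2057, 0.1174]
ee_rot: [[0.373, 0.928, -0.0], [0.928, -0.373, -0.0], [-0.0, -0.0, -1.0]]
force: [0.6, 1.4, -0.8]
grip_width: 0.0283
gripper_force: 20.2
```

```bash
python3 st.py
```

```text
10.8 [0.577  0.2057 0.1174] yaw -21.9 F [ 0.6  1.4 -0.8] w 0.0283 gf 20.2 q7 -23.3 T [ 0.12 -0.09  0.01]
```

carry_out --plan '[[[1, 0.2, 0.6, -2, 0], [1, 0.2, 0.6, -4, 0], [1, 0.2, 0.6, -6, 0], [1, 0.2, 0.6, -8, 0], [1, 0.2, 0.6, -9, 0], [1, 0.2, 0.6, -9, 0]]]'

```text
time_s: 11.55
position: [0.5772, 0.2064, 0.1084]
ee_rot: [[0.373, 0.928, -0.0], [0.928, -0.373, -0.0], [-0.0, -0.0, -1.0]]
force: [-0.6, 0.4, -0.6]
grip_width: 0.0286
gripper_force: 20.2
```

```bash
python3 st.py
```

```text
11.55 [0.5772 0.2064 0.1084] yaw -21.9 F [-0.6  0.4 -0.6] w 0.0286 gf 20.2 q7 -23.0 T [-0.04  0.15  0.04]
```

carry_out --plan '[[[1, 0, 0, -1, 0], [1, 0, 0, -2, 0], [1, 0, 0, -3, 0], [1, 0, 0, -4, 0], [1, 0, 0, -4, 0]]]'

```text
time_s: 12.18
position: [0.5771, 0.2065, 0.1044]
ee_rot: [[0.373, 0.928, -0.0], [0.928, -0.373, -0.0], [-0.0, -0.0, -1.0]]
force: [-1.4, 0.9, -1.6]
grip_width: 0.0288
gripper_force: 20.2
```

```bash
python3 st.py
```

```text
12.18 [0.5771 0.2065 0.1044] yaw -21.9 F [-1.4  0.9 -1.6] w 0.0288 gf 20.2 q7 -22.8 T [ 0.07  0.26 -0.01]
```

carry_out --plan '[[[1, -0.3, 0.2, -3, 0], [1, -0.3, 0.2, -6, 0], [1, -0.3, 0.2, -10, 0], [1, -0.3, 0.2, -14, 0], [1, -0.3, 0.2, -18, 0], [1, -0.3, 0.2, -22, 0], [1, -0.3, 0.2, -25, 0], [1, -0.3, 0.2, -26, 0], [1, -0.3, 0.2, -26, 0]]]'

```text
time_s: 13.3
position: [0.5771, 0.2065, 0.0786]
ee_rot: [[0.373, 0.928, 0.0], [0.928, -0.373, -0.0], [-0.0, 0.0, -1.0]]
force: [0.4, 0.7, -1.3]
grip_width: 0.0288
gripper_force: 20.2
```

```bash
python3 st.py
```

```text
13.3 [0.5771 0.2065 0.0786] yaw -21.9 F [ 0.4  0.7 -1.3] w 0.0288 gf 20.2 q7 -21.8 T [-0.06  0.07 -0.  ]
```

carry_out --plan '[[[1, 0, 0, -1, 0], [1, 0, 0, -2, 0], [1, 0, 0, -3, 0], [1, 0, 0, -4, 0], [1, 0, 0, -4.5, 0], [1, 0, 0, -5, 0], [1, 0, 0, -5, 0]]]'

```text
time_s: 14.18
position: [0.5771, 0.2066, 0.0736]
ee_rot: [[0.373, 0.928, 0.0], [0.928, -0.373, -0.0], [-0.0, 0.0, -1.0]]
force: [0.2, -0.6, -0.9]
grip_width: 0.0288
gripper_force: 20.2
```

```bash
python3 st.py
```

```text
14.18 [0.5771 0.2066 0.0736] yaw -21.9 F [ 0.2 -0.6 -0.9] w 0.0288 gf 20.2 q7 -21.6 T [-0.06  0.08 -0.04]
```

carry_out --plan '[[[1, 0, 0, -0.5, 0], [1, 0, 0, -1, 0], [1, 0, 0, -1.5, 0], [1, 0, 0, -2, 0], [1, 0, 0, -2, 0]]]'

```text
time_s: 14.8
position: [0.5771, 0.2066, 0.0723]
ee_rot: [[0.373, 0.928, -0.0], [0.928, -0.373, 0.0], [0.0, -0.0, -1.0]]
force: [-2.3, -0.5, 6.8]
grip_width: 0.0289
gripper_force: 20.2
```

```bash
python3 st.py
```

```text
14.8 [0.5771 0.2066 0.0723] yaw -21.9 F [-2.3 -0.5  6.8] w 0.0289 gf 20.2 q7 -21.5 T [-0.19  0.74  0.01]
```

carry_out --plan '[[[0.3, 0, 0, 0.7, 0], [0.3, 0, 0, 0.7, 0], [0.3, 0, 0, 0.7, 0], [0.3, 0, 0, 30, 0], [0.3, 0, 0, 80, 0], [0.3, 0, 0, 115, 0], [0.35, -117, -249, 115, 0], [0.35, -117, -249, 115, 0], [0.35, -117, -249, 115, 0], [0.35, -117, -249, 115, 0], [0.35, -117, -249, 115, 0], [0.35, -117, -249, 115, 0], [0.35, -117, -249, 60, 0], [0.35, -117, -249, 0, 0], [0.35, -117, -249, -40, 0], [0.35, -117, -249, -40, 0]]]' --force 5

```text
time_s: 16.8
position: [0.4568, -0.0436, 0.0282]
ee_rot: [[0.373, 0.928, -0.009], [0.928, -0.373, -0.009], [-0.012, -0.005, -1.0]]
force: [-1.3, -0.6, -0.0]
grip_width: 0.0568
gripper_force: 0.0
```

```bash
python3 st.py
python3 - <<'E'
from m import *
c=cap('scene')
save('seat.png',np.hstack([crop(c,330,130,390,190,6),crop(c,255,160,325,220,6)]))
E
```

```text
16.8 [ 0.4568 -0.0436  0.0282] yaw -21.9 F [-1.3 -0.6 -0. ] w 0.0568 gf 0.0 q7 -5.5 T [-0.12  0.13 -0.  ]
```

View pics/seat.png

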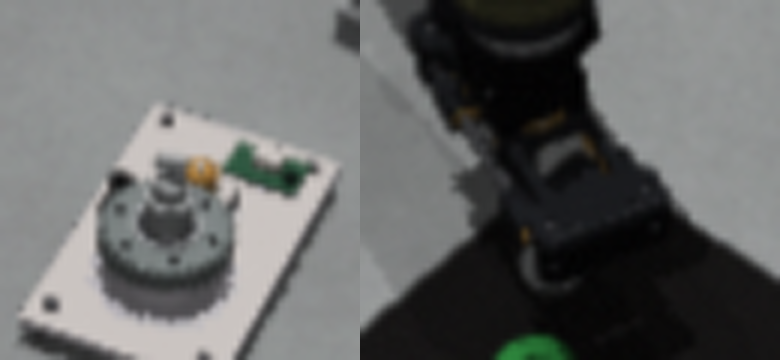

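carry_out --plan '[[[0.35, 0, 0, -10, 0], [0.35, 0, 0, -20, 0], [0.35, 0, 0, -27, 0], [0.35, 0, 0, -27, 0], [1, 0, 0, -27, 0], [1, 0, 0, -27, 0], [1, 0, 0, -27, 0], [1, 0, 0, -27, 0], [0.4, 0, 0, -27, 0], [0.4, 0, 0, -27, 0], [0.4, 0, 0, -27, 1.57], [0.4, 0, 0, -27, 1.57], [0.4, 0, 0, -27, 1.57], [0.4, 0, 0, -27, 1.57], [0.4, 0, 0, -27, 1.57], [0.4, 0, 0, -27, 1.57], [0.4, 0, 0, -27, 1.57], [0.4, 0, 0, -27, 1.57], [0.4, 0, 0, -27, 1.57], [0.4, 0, 0, -27, 1.57]]]' --force 5

```text
time_s: 19.35
position: [0.4599, -0.0425, 0.0045]
ee_rot: [[-0.927, 0.374, -0.0], [0.374, 0.927, 0.0], [0.0, 0.0, -1.0]]
force: [-0.3, -0.7, 0.7]
grip_width: 0.0523
gripper_force: 0.0
```

carry_out --plan '[[[1, 0, 0, 0, 0], [1, 0, 0, 0, 0], [1, 0, 0, 0, 0], [1, 0, 0, 0, 0]]]' --force 5

```text
time_s: 19.85
position: [0.46, -0.0424, 0.0045]
ee_rot: [[-0.928, 0.374, -0.0], [0.374, 0.928, -0.0], [0.0, -0.0, -1.0]]
force: [-0.3, 0.0, -0.9]
grip_width: 0.04
gripper_force: 5.0
```

```bash
python3 st.py
```

```text
19.85 [ 0.46   -0.0424  0.0045] yaw 68.1 F [-0.3  0.  -0.9] w 0.04 gf 5.0 q7 80.2 T [-0.02 -0.02  0.03]
```

carry_out --plan '[[[1, 0, 0, 0, 0], [1, 0, 0, 0, 0], [1, 0, 0, 60, 0], [1, 0, 0, 120, 0], [1, 0, 0, 150, 0], [1, 117, 249, 150, 0], [1, 117, 249, 150, 0], [1, 117, 249, 150, 0], [1, 117, 249, 150, 0], [1, 117, 249, 150, 0], [1, 117, 249, 150, 0], [1, 117, 249, 145, 0], [1, 117, 249, 135, 0], [1, 117, 249, 130, 0], [1, 117, 249, 125, 0], [1, 117, 249, 122, 0], [1, 117, 249, 120, 0], [1, 117, 249, 120, 0]]]' --force 20

```text
time_s: 22.1
position: [0.577, 0.2066, 0.1245]
ee_rot: [[-0.928, 0.373, -0.0], [0.373, 0.928, -0.0], [0.0, -0.0, -1.0]]
force: [0.0, -0.2, -0.6]
grip_width: 0.0388
gripper_force: 20.0
```

```bash
python3 st.py
```

```text
22.1 [0.577  0.2066 0.1245] yaw 68.1 F [ 0.  -0.2 -0.6] w 0.0388 gf 20.0 q7 56.8 T [-0.02  0.02  0.02]
```

carry_out --plan '[[[1, 0, 0, -2, 0], [1, 0, 0, -4, 0], [1, 0, 0, -6, 0], [1, 0, 0, -8, 0], [1, 0, 0, -8, 0]]]'

```text
time_s: 22.72
position: [0.5769, 0.2065, 0.1164]
ee_rot: [[-0.928, 0.374, -0.0], [0.374, 0.928, -0.0], [0.0, -0.0, -1.0]]
force: [-1.5, -0.5, 0.0]
grip_width: 0.0384
gripper_force: 20.0
```

```bash
python3 st.py
```

```text
22.73 [0.5769 0.2065 0.1164] yaw 68.1 F [-1.5 -0.5  0. ] w 0.0384 gf 20.0 q7 57.1 T [-0.04  0.02 -0.05]
```

carry_out --plan '[[[1, 0, 0, -4, 0], [1, 0, 0, -7, 0], [1, 0, 0, -8, 0], [1, 0, 0, -9, 0], [1, 0, 0, -10, 0], [1, 0, 0, -11, 0], [1, 0, 0, -11, 0]]]'

```text
time_s: 23.6
position: [0.5769, 0.2066, 0.1055]
ee_rot: [[-0.928, 0.374, -0.0], [0.374, 0.928, 0.0], [0.0, 0.0, -1.0]]
force: [0.1, 0.2, -1.6]
grip_width: 0.0385
gripper_force: 20.0
```

```bash
python3 st.py
```

```text
23.6 [0.5769 0.2066 0.1055] yaw 68.1 F [ 0.1  0.2 -1.6] w 0.0385 gf 20.0 q7 57.4 T [ 0.08  0.12 -0.01]
```

carry_out --plan '[[[1, 0, 0, -1, 0], [1, 0, 0, -2, 0], [1, 0, 0, -4, 0], [1, 0, 0, -6, 0], [1, 0, 0, -7.5, 0], [1, 0, 0, -8.5, 0], [1, 0, 0, -9.5, 0], [1, 0, 0, -10.2, 0], [1, 0, 0, -10.2, 0]]]'

```text
time_s: 24.72
position: [0.577, 0.2067, 0.0963]
ee_rot: [[-0.928, 0.373, -0.0], [0.373, 0.928, 0.001], [0.0, 0.001, -1.0]]
force: [-2.9, -0.9, 5.8]
grip_width: 0.0386
gripper_force: 20.0
```

```bash
python3 st.py
```

```text
24.73 [0.577  0.2067 0.0963] yaw 68.1 F [-2.9 -0.9  5.8] w 0.0386 gf 20.0 q7 57.8 T [0.02 0.68 0.  ]
```

carry_out --plan '[[[0.3, 0, 0, 0.5, 0], [0.3, 0, 0, 0.5, 0], [0.3, 0, 0, 0.5, 0], [0.3, 0, 0, 30, 0], [0.3, 0, 0, 70, 0], [0.3, 46, -301, 70, -1.57], [0.3, 46, -301, 70, -1.57], [0.3, 46, -301, 70, -1.57], [0.3, 46, -301, 70, -1.57], [0.3, 46, -301, 70, -1.57], [0.3, 46, -301, 70, -1.57], [0.3, 46, -301, 70, -1.57], [0.3, 46, -301, 70, -1.57], [0.3, 46, -301, 70, -1.57], [0.3, 46, -301, 20, -1.57], [0.3, 46, -301, -40, -1.57], [0.3, 46, -301, -66, -1.57], [0.3, 46, -301, -66, -1.57]]]' --force 5

```text
time_s: 26.98
position: [0.6212, -0.0942, 0.0271]
ee_rot: [[0.373, 0.928, -0.005], [0.928, -0.373, -0.0], [-0.002, -0.004, -1.0]]
force: [0.2, -1.4, 1.1]
grip_width: 0.0605
gripper_force: 0.0
```

```bash
python3 st.py
python3 - <<'E'
from m import *
c=cap('scene')
save('pre.png',np.hstack([crop(c,330,130,390,190,6),crop(c,280,200,340,260,6)]))
E
```

```text
26.98 [ 0.6212 -0.0942  0.0271] yaw -21.9 F [ 0.2 -1.4  1.1] w 0.0605 gf 0.0 q7 8.9 T [-0.12  0.08  0.01]
```

View pics/pre.png

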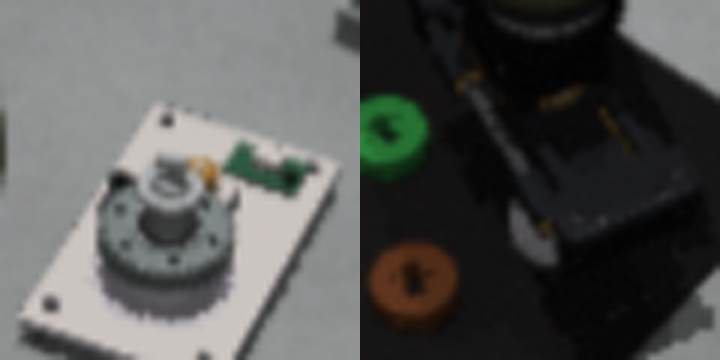

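The left crop shows the washer seated on the spacer at (170,180), and the right crop shows the hand over the white cap. Now the double-centring grasp.

carry_out --plan '[[[0.3, 0, 0, -10, 0], [0.3, 0, 0, -20, 0], [0.3, 0, 0, -24.5, 0], [0.3, 0, 0, -24.5, 0], [1, 0, 0, -24.5, 0], [1, 0, 0, -24.5, 0], [1, 0, 0, -24.5, 0], [0.3, 0, 0, -24.5, 0], [0.3, 0, 0, -24.5, 0], [0.3, 0, 0, -24.5, 1.57], [0.3, 0, 0, -24.5, 1.57], [0.3, 0, 0, -24.5, 1.57], [0.3, 0, 0, -24.5, 1.57], [0.3, 0, 0, -24.5, 1.57], [0.3, 0, 0, -24.5, 1.57], [0.3, 0, 0, -24.5, 1.57], [0.3, 0, 0, -24.5, 1.57], [0.3, 0, 0, -24.5, 1.57], [1, 0, 0, -24.5, 1.57], [1, 0, 0, -24.5, 1.57]]]' --force 5

```text
time_s: 29.52
position: [0.6229, -0.0946, 0.0048]
ee_rot: [[-0.927, 0.375, -0.0], [0.375, 0.927, -0.0], [0.0, -0.0, -1.0]]
force: [-0.3, -1.4, -0.0]
grip_width: 0.0484
gripper_force: 0.2
```

carry_out --plan '[[[1, 0, 0, 0, 0], [1, 0, 0, 0, 0]]]' --force 35

```text
time_s: 29.78
position: [0.623, -0.0945, 0.0048]
ee_rot: [[-0.928, 0.374, -0.0], [0.374, 0.928, -0.0], [-0.0, -0.0, -1.0]]
force: [-0.8, 0.1, -0.0]
grip_width: 0.0451
gripper_force: 35.0
```

```bash
python3 st.py
```

```text
29.77 [ 0.623  -0.0945  0.0048] yaw 68.0 F [-0.8  0.1 -0. ] w 0.0451 gf 35.0 q7 89.4 T [-0.09  0.03 -0.02]
```

carry_out --plan '[[[1, 0, 0, 60, 0], [1, 0, 0, 120, 0], [1, 0, 0, 150, 0], [1, -46, 301, 150, -1.04], [1, -46, 301, 150, -1.04], [1, -46, 301, 150, -1.04], [1, -46, 301, 150, -1.04], [1, -46, 301, 150, -1.04], [1, -46, 301, 150, -1.04], [1, -46, 301, 150, -1.04], [1, -46, 301, 140, -1.04], [1, -46, 301, 130, -1.04], [1, -46, 301, 125, -1.04], [1, -46, 301, 122, -1.04], [1, -46, 301, 120, -1.04], [1, -46, 301, 118, -1.04], [1, -46, 301, 116, -1.04], [1, -46, 301, 115, -1.04], [1, -46, 301, 115, -1.04]]]' --force 35

```text
time_s: 32.15
position: [0.577, 0.2066, 0.1199]
ee_rot: [[-0.148, 0.989, 0.0], [0.989, 0.148, -0.0], [-0.0, 0.0, -1.0]]
force: [-0.0, -0.3, -0.0]
grip_width: 0.0449
gripper_force: 35.0
```

```bash
python3 st.py
```

```text
32.15 [0.577  0.2066 0.1199] yaw 8.5 F [-0.  -0.3 -0. ] w 0.0449 gf 35.0 q7 -1.6 T [-0.07  0.02 -0.02]
```

carry_out --plan '[[[1, 0, 0, -1, 0], [1, 0, 0, -2, 0], [1, 0, 0, -3, 0], [1, 0, 0, -4, 0], [1, 0, 0, -4.6, 0], [1, 0, 0, -4.6, 0]]]'

```text
time_s: 32.9
position: [0.577, 0.2066, 0.1152]
ee_rot: [[-0.148, 0.989, 0.0], [0.989, 0.148, -0.0], [-0.0, -0.0, -1.0]]
force: [0.0, -0.3, -0.3]
grip_width: 0.0453
gripper_force: 35.0
```

```bash
python3 st.py
```

```text
32.9 [0.577  0.2066 0.1152] yaw 8.5 F [ 0.  -0.3 -0.3] w 0.0453 gf 35.0 q7 -1.5 T [-0.09  0.04  0.03]
```

carry_out --plan '[[[1, 0, 0, -0.5, 0], [1, 0, 0, -1, 0], [1, 0, 0, -1, 0]]]'

```text
time_s: 33.28
position: [0.577, 0.2066, 0.1143]
ee_rot: [[-0.147, 0.989, 0.0], [0.989, 0.147, -0.0], [-0.0, 0.0, -1.0]]
force: [-0.3, 0.3, -1.0]
grip_width: 0.0454
gripper_force: 35.0
```

```bash
python3 st.py
```

```text
33.27 [0.577  0.2066 0.1143] yaw 8.5 F [-0.3  0.3 -1. ] w 0.0454 gf 35.0 q7 -1.4 T [-0.11  0.07 -0.02]
```

carry_out --plan '[[[1, 0, 0, -0.5, 0], [1, 0, 0, -1, 0], [1, 0, 0, -1.5, 0], [1, 0, 0, -2, 0], [1, 0, 0, -2, 0]]]'

```text
time_s: 33.9
position: [0.577, 0.2066, 0.1122]
ee_rot: [[-0.148, 0.989, -0.0], [0.989, 0.148, -0.0], [-0.0, -0.0, -1.0]]
force: [0.4, -0.1, -1.5]
grip_width: 0.0456
gripper_force: 35.0
```

```bash
python3 st.py
```

```text
33.9 [0.577  0.2066 0.1122] yaw 8.5 F [ 0.4 -0.1 -1.5] w 0.0456 gf 35.0 q7 -1.4 T [-0.05  0.02  0.  ]
```

carry_out --plan '[[[1, 0, 0, -0.7, 0], [1, 0, 0, -1.4, 0], [1, 0, 0, -2.1, 0], [1, 0, 0, -2.8, 0], [1, 0, 0, -2.8, 0]]]'

```text
time_s: 34.52
position: [0.5769, 0.2066, 0.1094]
ee_rot: [[-0.148, 0.989, -0.0], [0.989, 0.148, -0.0], [-0.0, -0.0, -1.0]]
force: [-0.5, -0.0, -0.6]
grip_width: 0.045
gripper_force: 35.0
```

```bash
python3 st.py
```

```text
34.52 [0.5769 0.2066 0.1094] yaw 8.5 F [-0.5 -0.  -0.6] w 0.045 gf 35.0 q7 -1.3 T [-0.07  0.05 -0.02]
```

carry_out --plan '[[[1, 0, 0, -0.7, 0], [1, 0, 0, -1.4, 0], [1, 0, 0, -2.1, 0], [1, 0, 0, -2.8, 0], [1, 0, 0, -3.5, 0], [1, 0, 0, -4.2, 0], [1, 0, 0, -4.2, 0]]]'

```text
time_s: 35.4
position: [0.577, 0.2066, 0.1057]
ee_rot: [[-0.148, 0.989, 0.0], [0.989, 0.148, 0.0], [0.0, 0.0, -1.0]]
force: [-1.2, 0.4, 2.7]
grip_width: 0.045
gripper_force: 35.0
```

```bash
python3 st.py
```

```text
35.4 [0.577  0.2066 0.1057] yaw 8.5 F [-1.2  0.4  2.7] w 0.045 gf 35.0 q7 -1.1 T [-0.09  0.41 -0.01]
```

carry_out --plan '[[[1, 0, 0, -0.5, 0], [1, 0, 0, -1, 0], [1, 0, 0, -1.5, 0], [1, 0, 0, -2, 0], [1, 0, 0, -2, 0]]]'

```text
time_s: 36.02
position: [0.5771, 0.2067, 0.1039]
ee_rot: [[-0.148, 0.989, 0.0], [0.989, 0.148, 0.0], [0.0, 0.0, -1.0]]
force: [-3.4, 0.7, 6.9]
grip_width: 0.0451
gripper_force: 35.0
```

```bash
python3 st.py
```

```text
36.02 [0.5771 0.2067 0.1039] yaw 8.5 F [-3.4  0.7  6.9] w 0.0451 gf 35.0 q7 -1.1 T [-0.14  0.81  0.07]
```

carry_out --plan '[[[1, 0, 0, -1, 0], [1, 0, 0, -2, 0], [1, 0, 0, -3, 0], [1, 0, 0, -4, 0], [1, 0, 0, -5, 0], [1, 0, 0, -5, 0]]]'

```text
time_s: 36.78
position: [0.5772, 0.2068, 0.1002]
ee_rot: [[-0.148, 0.989, 0.0], [0.989, 0.148, 0.001], [0.001, 0.0, -1.0]]
force: [-5.6, -0.6, 13.7]
grip_width: 0.0451
gripper_force: 35.0
```

```bash
python3 st.py
```

```text
36.77 [0.5772 0.2068 0.1002] yaw 8.5 F [-5.6 -0.6 13.7] w 0.0451 gf 35.0 q7 -0.9 T [-0.28  1.4   0.01]
```

carry_out --plan '[[[1, -0.2, 0, -1, 0], [1, -0.2, 0, -2, 0], [1, -0.2, 0, -2.4, 0], [1, -0.2, 0, -2.4, 0], [1, -0.2, 0, -2.4, -0.15], [1, -0.2, 0, -2.4, -0.3]]]'

```text
time_s: 37.52
position: [0.5775, 0.2071, 0.0987]
ee_rot: [[0.156, 0.988, 0.001], [0.988, -0.156, 0.002], [0.002, 0.001, -1.0]]
force: [-6.0, -1.0, 16.9]
grip_width: 0.0446
gripper_force: 35.0
```

```bash
python3 st.py
```

```text
37.52 [0.5775 0.2071 0.0987] yaw -9.0 F [-6.  -1.  16.9] w 0.0446 gf 35.0 q7 -16.9 T [-0.26  1.47  0.16]
```

carry_out --plan '[[[1, 0, 0, 0, -0.15], [1, 0, 0, 0, -0.3], [1, 0, 0, 0, -0.45], [1, 0, 0, 0, -0.6], [1, 0, 0, 0, -0.75], [1, 0, 0, 0, -0.9], [1, 0, 0, 0, -1.01], [1, 0, 0, 0, -1.01]]]'

```text
time_s: 38.52
position: [0.5776, 0.2071, 0.0986]
ee_rot: [[0.918, 0.397, 0.001], [0.397, -0.918, 0.002], [0.002, -0.001, -1.0]]
force: [-6.3, -0.9, 18.4]
grip_width: 0.0452
gripper_force: 35.0
```

```bash
python3 st.py
```

```text
38.52 [0.5776 0.2071 0.0986] yaw -66.6 F [-6.3 -0.9 18.4] w 0.0452 gf 35.0 q7 -69.1 T [-0.13  1.59 -0.08]
```

carry_out --plan '[[[1, 0, 0, 1, 0], [1, 0, 0, 2, 0], [1, 0, 0, 3, 0], [1, 0, 0, 4, 0], [1, 0, 0, 5, 0], [1, 0, 0, 5, 0]]]'

```text
time_s: 39.28
position: [0.5775, 0.207, 0.1022]
ee_rot: [[0.918, 0.398, 0.001], [0.398, -0.918, 0.001], [0.002, -0.001, -1.0]]
force: [-2.3, 0.5, 9.1]
grip_width: 0.0449
gripper_force: 35.0
```

```bash
python3 st.py
```

```text
39.27 [0.5775 0.207  0.1022] yaw -66.6 F [-2.3  0.5  9.1] w 0.0449 gf 35.0 q7 -69.2 T [0.01 0.82 0.  ]
```

carry_out --plan '[[[1, 0, 0, 0.7, 0], [1, 0, 0, 1.4, 0], [1, 0, 0, 2, 0], [1, 0, 0, 2, 0]]]'

```text
time_s: 39.78
position: [0.5774, 0.207, 0.1033]
ee_rot: [[0.918, 0.398, 0.001], [0.398, -0.918, 0.001], [0.001, 0.0, -1.0]]
force: [-0.0, 2.0, 5.5]
grip_width: 0.0453
gripper_force: 35.0
```

```bash
python3 st.py
```

```text
39.77 [0.5774 0.207  0.1033] yaw -66.6 F [-0.   2.   5.5] w 0.0453 gf 35.0 q7 -69.3 T [ 0.22  0.16 -0.05]
```

carry_out --plan '[[[1, 0, 0, 0.7, 0], [1, 0, 0, 1.4, 0], [1, 0, 0, 2, 0], [1, 0, 0, 2, 0]]]'

```text
time_s: 40.28
position: [0.5773, 0.207, 0.1035]
ee_rot: [[0.918, 0.398, 0.002], [0.398, -0.918, -0.001], [0.001, 0.001, -1.0]]
force: [5.2, 1.7, -8.0]
grip_width: 0.0451
gripper_force: 35.0
```

```bash
python3 st.py
```

```text
40.27 [0.5773 0.207  0.1035] yaw -66.6 F [ 5.2  1.7 -8. ] w 0.0451 gf 35.0 q7 -69.4 T [ 0.63 -1.2  -0.05]
```

carry_out --plan '[[[1, 0, 0, -1, 0], [1, 0, 0, -1, 0], [0.25, 0, 0, -1, 0], [0.25, 0, 0, -1, 0], [0.25, 0, 0, -1, 0], [0.25, 0, 0, 30, 0], [0.25, 0, 0, 80, 0], [0.25, -60, -150, 100, 0], [0.25, -60, -150, 100, 0], [0.25, -60, -250, 100, 0], [0.25, -60, -250, 100, 0], [0.25, -60, -250, 100, 0]]]' --force 5

```text
time_s: 41.78
position: [0.5157, -0.0492, 0.2053]
ee_rot: [[0.921, 0.39, 0.0], [0.39, -0.921, 0.001], [0.001, -0.001, -1.0]]
force: [0.6, 0.6, 0.2]
grip_width: 0.0654
gripper_force: 0.0
```

```bash
python3 st.py
python3 - <<'E'
from m import *
c=cap('scene');t=cap('top')
save('fin.png',np.hstack([crop(c,330,130,385,185,7),crop(t,213,172,268,227,7)]))
for n in('top','scene'):
    P=xyz(load(n)); m=np.hypot(P[...,0]-.577,P[...,1]-.2066)<.02; m&=P[...,2]>.09; print(n,m.sum(),np.round(np.median(P[m],0),4))
E
```

```text
41.77 [ 0.5157 -0.0492  0.2053] yaw -67.1 F [0.6 0.6 0.2] w 0.0654 gf 0.0 q7 -60.3 T [-0.04  0.16  0.04]
top 211 [0.5764 0.2065 0.118 ]
scene 82 [0.5774 0.2034 0.1198]
```

View pics/fin.png

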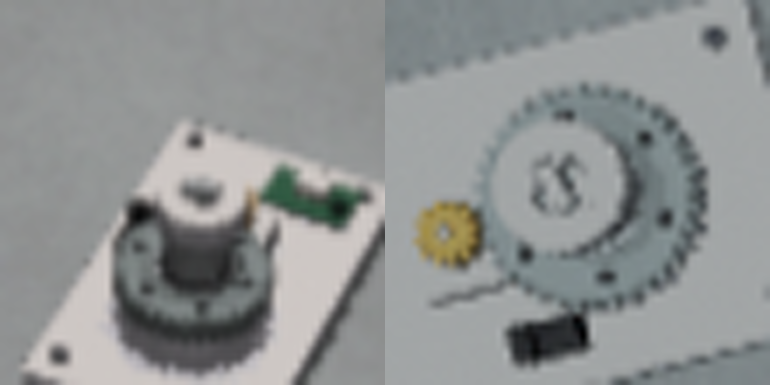

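The cap is level and centred at (557,187), with the head lying across the slot. Its top is at about 0.118 m, which is the locked height, so I'm handing in.

```bash
python3 -c "
from plant import env
print(env.close_job())"
```

```text
the job is handed in; nothing more can be done
None
```

The spacer and washer are seated and the cap is locked on the axle head. I handed the job in at about 42 s of the 72 s allowed; the hand-in call returned no verdict, so I don't know how it was judged.

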